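# Tilt the spare tiles into their tub and click it shut

### The arm

A 6-joint arm with a two-finger parallel gripper is mounted at the origin on the work surface. World frame = base frame: x ahead of the robot, y to its left, z up, the work surface at z = 0. Lengths are in m, angles in degrees, forces in N, time in s.
With the tool pointing down it reaches from about 0.35 to 0.875 m from the base axis. Payload 4.2 kg.
Tool frame: the origin (TCP) lies midway between the tips of the shut fingers; the grasp point (between the pads) lies 19 mm behind it; z points along the fingers, y is the line along which they close (so a half turn about z gives the same grasp; the last joint's range is limited). The gripper opens to 87 mm and grips with 3 to 60 N. Pads are 19 mm wide; open, the fingers measure 117 mm over their backs; the gripper's body (75 mm by 190 mm) begins 51 mm behind the grasp point.
Start: joints at [82.999, 22.042, 0.453, 0, -68.411, -14.817], TCP at [0.232, 0.58, 0.223] pointing down, gripper open.
Joint ranges: [-179.83, 179.83], [-69.29, 118.12], [-61.27, 80.66], [-181.25, 117.63], [-171.15, -9.14], [-177.46, 177.46]. Speed limits (degrees/s): [159.86, 159.86, 180, 180, 180, 180].

### API

Orientations are given as [roll, pitch, yaw] about the fixed x, y, z axes, in that order (R = Rz(yaw) Ry(pitch) Rx(roll)).
In Python, from workcell import env gives the robot as it stands. The module is installed in compiled form; this text tells all that it offers. Calls block until the motion is done:
- env.goto(position, orientation): joint-space move of the TCP to a pose.
- env.move_straight(position, rotation=None, rate=0.15, force_limit=None): straight line of the TCP; rotation=None keeps the orientation; rate is the mean speed in m/s. With force_limit (N) it stops when the force on the tool has changed by that much, and returns True; else False.
- env.set_joints(angles): joint-space move.
- env.gripper_to(opening, grasp_force=None): opening from 0.0 (shut) to 1.0 (fully open); grasp_force is the grip in N (None keeps the last); returns when the fingers have stopped.
- env.dwell(seconds).
- env.inverse_kinematics(position, orientation): joint angles nearest the present ones, or None.
- env.read_state(): the state.
- env.grab_frame(name): name is "scene" or "top"; returns a dict with "image" (420x560x3 uint8, blue, green, red), "fx", "fy", "cx", "cy" (pixels), "D" ([k1, k2, p1, p2, k3] as OpenCV has them; the pictures are not rectified), "position" and "orientation" of the camera in the world. Camera axes: x right, y up, looking along -z (the intrinsics and any distortion apply to the point x, -y, -z); pixel columns grow to the right and rows downward; lengths in m; the calibration is good to about 2 mm. A picture is of the moment at which its call begins. There is no depth.
A pose or a line that the arm cannot do raises env.Unreachable and nothing moves.
- env.close_job(): hands the job in; it is judged then, once.
Trained networks look in a picture, given as the dict that the camera call returned (one of the last four; its "shot" number tells which), for a name from the list of things; names that differ only in an ending like _2 or _b are one class to them, and where a whole thing is asked for, a point or a joint stands for the part that bears it (a point fixed in the world has none). Each returns a list of dicts, best first, with "score" (0 to 1); they miss things now and then, are a little off and sometimes report something else, mostly with a low value. They report only what shows in the picture. A call takes as long as a camera call. They do not tell look-alikes from the thing itself.
- env.search_frame(picture, thing): "xyz" ([x, y, z] in m, in world coordinates, good to about 4 mm: the middle of the surface that is visible of it).
- env.trace(picture, thing): "mask" (420x560 bool, what is visible of it).
The state is a dict: "clock": time; "joint_positions": joint angles; "qvel": joint speeds; "joint_torque": joint torques, N m; "position": TCP position; "tool_rot": TCP orientation; "force": force on the tool from outside, world axes, zero at the start; "wrist_torque": the same for the moment, N m; "opening": opening from 0.0 (shut) to 1.0 (fully open); "finger_force": force on a finger pad.
Only numpy, scipy, OpenCV 4.12 (cv2) and the standard library are available. Lean on these libraries where they do the work, as an engineer would, in place of code of your own. Each camera call takes 0.05 s, during which the arm holds its last target. There are 200 camera calls.

### The job

Pick up the three spare wall tiles together as one pile and put them away in the red tub: tip the pile in with one end under the tub's fixed deck, then ease the other end all the way down, without letting it drop, until all three tiles lie flat in the pocket between the ribs. Then swing the lid over and press its front edge down until the latch clicks, and leave the spray bottle, the peg caddy and the jar lid where they are.

Things in the scene. Friction and masses are not known exactly. Their poses are not given: they have to be found in the camera images.
- tile1_mid (a point): Centre of the lowest of 3 equal loose glazed tiles (blue top, cream body), each 100 x 50 x 8 mm (x, y, z; z up), about 85 g, squared up as one pile 24 mm high flat on the counter; this centre starts 4 mm up. Grip the pile across its 50 mm width at mid-length, low enough to bear on all 3 tiles. A half turn makes no difference.
- tile2_mid (a point): Centre of the middle tile, same size and axes, 12 mm above the counter at the start.
- tile3_mid (a point): Centre of the top tile, same size and axes, 20 mm above the counter at the start.
- tub: Red plastic tub fixed to the counter, its front (deck and latch, -x) turned away from the robot, its lid hinge (+x) towards it. Origin: centre of its underside; z up. Outside 114 mm (x) by 152 mm (y), rim 45 mm above the counter, walls and floor 4 mm. The mouth is 86 mm long, shorter than the tiles, so the pile goes in front (-x) end down, 30 to 40 degrees from level, and is turned flat as it goes home.
- pocket (a point): Centre of the pocket floor, 4 mm above the counter; axes as the tub. The pocket, 106 mm (x) by 55 mm (y), is bounded by the front and back walls and by 4 ribs (8 mm thick, rounded ends, full height) reaching 26 mm along x from those walls. Between the ribs, each long side is open: a finger bay 54 mm long (x), out to y = 72 mm, down to the floor. Piled home, tile centres are 4, 12, 20 mm above it.
- deck_edge (a point): Middle of the lower edge of the fixed front deck: x = -33, z = 41 mm of the tub, 37 mm above the pocket floor. The deck is 4 mm thick, flush with the rim, as wide as the tub, and covers the front 20 mm of the pocket (x = -53 to -33 mm of the tub). The pile's front end goes under it.
- latch_nose (a point): Black sprung latch nose, a rounded bar 32 mm long (y) and 12 mm thick, centre at rest x = -39.4, z = 52 mm of the tub, jutting 3.6 mm from the back of the latch housing (20 mm x by 44 mm y, from x = -57 to -37 mm, top 59 mm above the counter) on the deck. The lid's front edge pushes it back and snaps under it; this takes about 4 to 8 N down on the lid near its front edge.
- tub_lid (a joint): Lid angle, rad: 0 shut and latched, about 0.1 when only resting on the latch nose, 1.57 upright, stop 2.4. Starts open, well past upright (2.15 to 2.35), leaning away from the deck, its free edge 111 to 122 mm above the counter. The hinge axis runs along the tub's y at x = 57, z = 47 mm of the tub. The stiff hinge stays where it is put and is moved by under 1 N at the free edge.
- lid_front (a point): Middle of the lid's free front edge, mid-thickness, 90 mm from the hinge axis. The lid is a red plate 90 x 152 x 4 mm. Axes turn with the lid: x along it towards the hinge, z out of its upper (outer) face. Shut, this point is at x = -33, z = 47 mm of the tub.
- spray: bystander: lavender spray bottle with a white trigger head, 76 mm across, 221 mm tall; origin at the centre of its foot
- peg_caddy: bystander: round steel caddy full of wooden clothes pegs, 110 mm across, steel 90 mm tall, pegs up to 130 mm; origin at the centre of its foot
- jar_lid: bystander: round grey silicone jar lid lying flat, 96 mm across, 16 mm high; origin at the centre of its underside
Not all that is in view belongs to the job. Leave any orange or pink look-alike of the part that bears tile3_mid alone.

How it is judged (in metres and radians):
On the way, in this order (a step that is already met when the one before it is completed fails the run):
1. all three tiles are lifted together, 50 mm or more above the counter (height (world z) of each of tile1_mid, tile2_mid, tile3_mid above 0.05 m), for 0.2 s.
2. all three tiles lie flat on one another in the pocket, let go, with the lid still up (x of tile1_mid in the frame of pocket between -0.005 and 0.005 m and y of tile1_mid in the frame of pocket between -0.004 and 0.004 m and z of each of tile1_mid, tile2_mid, tile3_mid in the frame of pocket below 0.023 m and angle between each of tile1_mid, tile2_mid, tile3_mid's own z axis and vertical below 0.07 rad and x of tile2_mid in the frame of pocket between -0.005 and 0.005 m and y of tile2_mid in the frame of pocket between -0.004 and 0.004 m and x of tile3_mid in the frame of pocket between -0.005 and 0.005 m and y of tile3_mid in the frame of pocket between -0.004 and 0.004 m and value of joint tub_lid above 0.5 rad and contact force between the fingers and anything else below 0.3 N), for 0.2 s.
3. the lid is down past the latch (value of joint tub_lid below 0.03 rad), for 0.2 s.
At the end, for the whole second after the job is handed in: The lid is closed and latched (within 0.03 rad of shut) and the three tiles lie in the pocket under it: each within 5 mm lengthwise and 4 mm crosswise of the pocket's middle, flat within 4 degrees, stacked with the top tile's centre no more than 23 mm above the pocket floor (x of tile1_mid in the frame of pocket between -0.005 and 0.005 m and y of tile1_mid in the frame of pocket between -0.004 and 0.004 m and z of each of tile1_mid, tile2_mid, tile3_mid in the frame of pocket below 0.023 m and angle between each of tile1_mid, tile2_mid, tile3_mid's own z axis and vertical below 0.07 rad and x of tile2_mid in the frame of pocket between -0.005 and 0.005 m and y of tile2_mid in the frame of pocket between -0.004 and 0.004 m and x of tile3_mid in the frame of pocket between -0.005 and 0.005 m and y of tile3_mid in the frame of pocket between -0.004 and 0.004 m and value of joint tub_lid below 0.03 rad); the robot touches nothing.
It fails at once if the spray bottle, the peg caddy or the jar lid is shifted more than 20 mm or tipped (distance of any of spray, peg_caddy, jar_lid from where it was at the start of the episode above 0.02 m or angle between any of spray, peg_caddy's own z axis and vertical above 0.25 rad).
It fails at once if the pile is let drop into the pocket from more than about 2 cm, or slammed in, instead of being eased down (distance between tile2_mid and pocket below 0.07 m and (angular speed of tile2 above 6 rad/s or linear speed of tile2 above 0.5 m/s)).
It also fails if it takes over 67 s, if anything falls off the work surface, if the arm or the gripper's body presses on something with over 40 N, if the wrist force passes 120 N, or if a joint passes its speed limit or range.

## Working session

There is one attempt and no reset: what is moved stays moved. The work goes in short steps, each a Python script; the robot and the scene stay as the last script left them, time stands still between calls to the robot, and variables do not carry over. Pictures are saved under pics/ and viewed, at most 10 in all, crops included, and the job is handed in when it is done.

```bash
mkdir -p pics; cat > h.py <<'E'
import numpy as np, cv2
from scipy.spatial.transform import Rotation as R
from workcell import env
def Rc(f):
    o=np.array(f["orientation"],float)
    if o.shape==(3,3): return o
    return R.from_euler('xyz',o,degrees=True).as_matrix() if o.size==3 else R.from_quat(o).as_matrix()
def K(f): return np.array([[f["fx"],0,f["cx"]],[0,f["fy"],f["cy"]],[0,0,1.]])
def pix(f,P):
    c=(np.atleast_2d(P)-np.array(f["position"]))@Rc(f)*[1,-1,-1]
    return cv2.projectPoints(c.astype(float),np.zeros(3),np.zeros(3),K(f),np.array(f["D"],float))[0].reshape(-1,2)
def onplane(f,uv,z):
    u=cv2.undistortPoints(np.array(uv,float).reshape(-1,1,2),K(f),np.array(f["D"],float)).reshape(-1,2)
    d=np.c_[u[:,0],-u[:,1],-np.ones(len(u))]@Rc(f).T
    p=np.array(f["position"]); return p+d*((z-p[2])/d[:,2])[:,None]
E
python3 - <<'E'
from h import *
a=env.grab_frame("top");b=env.grab_frame("scene")
for n,f in(("top",a),("scene",b)):
    cv2.imwrite(f"pics/{n}0.png",f["image"]); print(n,f["position"],f["orientation"],f["fx"],f["D"])
    for t in["tile3_mid","tub","tub_lid","latch_nose","spray","peg_caddy","jar_lid"]:
        print(t,[(np.round(r["xyz"],3),round(r["score"],2),pix(f,r["xyz"])[0].round()) for r in env.search_frame(f,t)[:4]])
print(env.read_state())
E
```

```text
top [0.44457657 0.01853342 1.47066004] [  3.7710291   -1.29386619 -88.35864655] 474.0714710735305 [-0.06947041  0.          0.          0.          0.        ]
tile3_mid [(array([0.583, 0.17 , 0.023]), 0.81, array([220., 191.])), (array([0.723, 0.2  , 0.005]), 0.56, array([213., 146.])), (array([0.44 , 0.22 , 0.006]), 0.55, array([203., 237.])), (array([ 0.569, -0.13 ,  0.045]), 0.35, array([319., 198.]))]
tub [(array([ 0.569, -0.132,  0.046]), 0.59, array([319., 198.]))]
tub_lid [(array([ 0.505, -0.108,  0.089]), 0.6, array([312., 218.]))]
latch_nose []
spray [(array([ 0.625, -0.38 ,  0.141]), 0.61, array([410., 178.]))]
peg_caddy [(array([0.486, 0.41 , 0.063]), 0.84, array([137., 220.]))]
jar_lid [(array([0.387, 0.044, 0.01 ]), 0.64, array([259., 256.]))]
scene [ 1.23623499 -0.43990734  0.89417449] [45.27761904  0.28430393 57.50235044] 481.20678809453096 [-0.06210457  0.          0.          0.          0.        ]
tile3_mid [(array([0.586, 0.171, 0.026]), 0.83, array([342., 207.])), (array([0.44 , 0.221, 0.009]), 0.79, array([324., 174.])), (array([0.733, 0.206, 0.006]), 0.67, arr
[... 552 characters left out ...]
, 214.]))]
{'clock': 0.8, 'joint_positions': array([ 8.30013743e+01,  2.20395592e+01,  4.52003122e-01,  8.93358064e-04,
       -6.84090275e+01, -1.48167259e+01]), 'qvel': array([ 0.03905904, -0.13849041, -0.05127475, -0.05205015, -0.06332482,
       -0.14118764]), 'joint_torque': array([ 6.28014150e-04, -3.90405893e+01,  1.87612027e+01,  4.22405005e+00,
        1.56469963e-02, -4.53173797e-06]), 'position': array([0.23223398, 0.58023609, 0.22257049]), 'tool_rot': array([-1.79996485e+02,  7.06078771e-05, -2.18150229e+01]), 'force': array([-0.02767444, -0.09504751,  0.36828091]), 'wrist_torque': array([ 0.0254866 , -0.00376373,  0.0264065 ]), 'finger_force': 0.0, 'opening': 0.9983782010704142}
```

```bash
python3 - <<'E'
import cv2
t=cv2.imread('pics/top0.png');s=cv2.imread('pics/scene0.png')
cv2.imwrite('pics/topc.png',cv2.resize(t[120:280,180:380],(800,600)[0:1]+(640,)) [:600])
cv2.imwrite('pics/scenec.png',cv2.resize(s[140:290,180:420],None,fx=3.33,fy=3.33,interpolation=cv2.INTER_CUBIC))
E
```

```text
(no output)
```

View pics/topc.png

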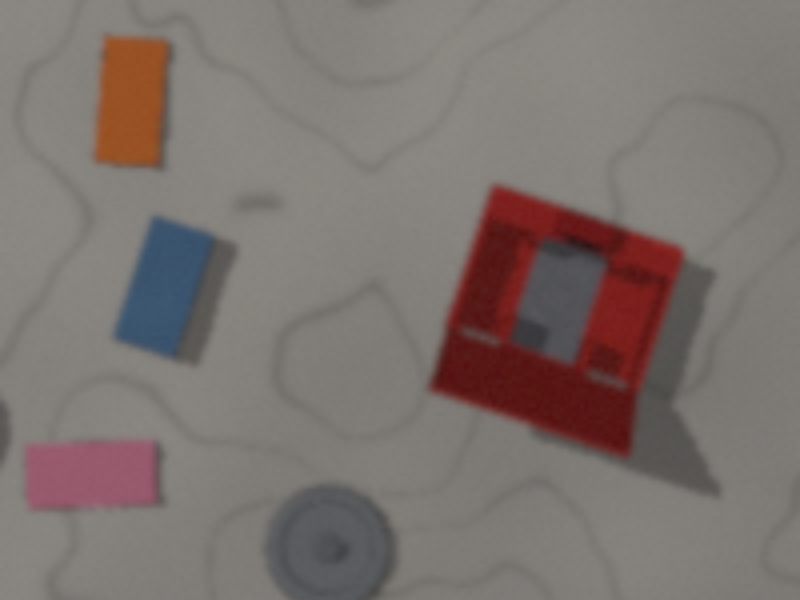

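View pics/scenec.png

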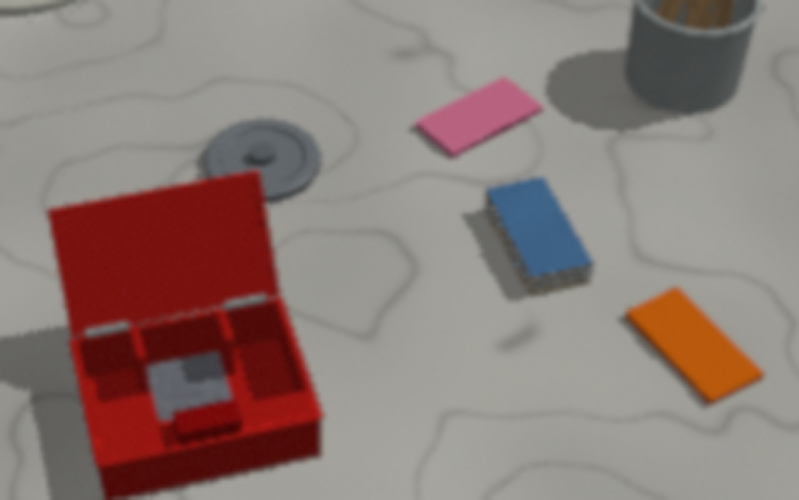

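View pics/scene0.png

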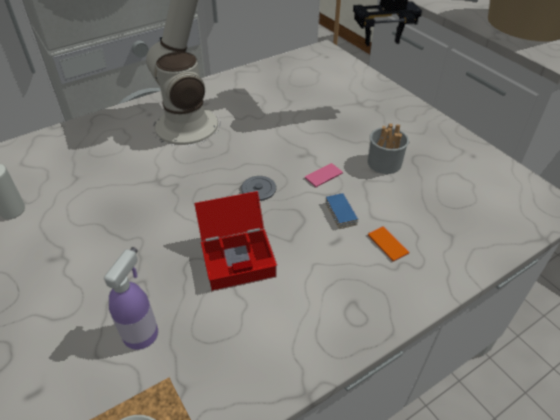

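```bash
cat > fit.py <<'E'
from h import *
from scipy.optimize import minimize
S=4
def boxpts(x0,x1,y0,y1,z0,z1): return np.array([[x,y,z] for x in(x0,x1) for y in(y0,y1) for z in(z0,z1)],float)
def render(f,parts,shape):
    m=np.zeros((shape[0]*S,shape[1]*S),np.uint8)
    for P in parts:
        q=(pix(f,P)+.5)*S-.5
        h=cv2.convexHull(q.astype(np.float32))
        cv2.fillConvexPoly(m,np.round(h*16).astype(np.int32),255,cv2.LINE_AA,4)
    return m.astype(float)/255
def T(p,P):
    c,s=np.cos(p[2]),np.sin(p[2]); return P@np.array([[c,s,0],[-s,c,0],[0,0,1]])+[p[0],p[1],0]
def tub(p):
    a=p[3]; lid=boxpts(-.09,0,-.076,.076,-.002,.002); c,s=np.cos(a),np.sin(a)
    l=np.c_[lid[:,0]*c+lid[:,2]*s+.057, lid[:,1], -lid[:,0]*s+lid[:,2]*c+.047]
    return [T(p,boxpts(-.057,.057,-.076,.076,0,.045)),T(p,boxpts(-.057,-.037,-.022,.022,.045,.059)),T(p,l)]
def pile(p): return [T(p,boxpts(-.05,.05,-.025,.025,.024,.024))]
def mask(f,col):
    im=cv2.resize(f["image"],None,fx=S,fy=S,interpolation=cv2.INTER_CUBIC).astype(float)
    b,g,r=im[...,0],im[...,1],im[...,2]
    if col=="red": v=(r-np.maximum(g,b))/(im.max(2)+1)>.35
    else: v=(b-r)/(im.max(2)+1)>.27
    v=v.astype(np.uint8)
    n,l,st,_=cv2.connectedComponentsWithStats(v)
    return v,l,st
def target(f,col,near):
    v,l,st=mask(f,col); u=pix(f,near)[0]*S
    yy,xx=np.nonzero(v); i=np.argmin((xx-u[0])**2+(yy-u[1])**2)
    c=(l==l[yy[i],xx[i]]).astype(np.uint8)
    cs,_=cv2.findContours(c,cv2.RETR_EXTERNAL,cv2.CHAIN_APPROX_NONE)
    o=np.zeros_like(c); cv2.drawContours(o,cs,-1,1,-1); return o.astype(float)
def fit(model,p0,frames,tg,step):
    sh=frames[0]["image"].shape
    def c(p): return sum(np.abs(render(f,model(p),sh)-t).sum() for f,t in zip(frames,tg))/S/S
    best=None
    p=np.array(p0,float)
    for k in range(3):
        sim=np.vstack([p]+[p+np.eye(len(p))[i]*step[i]/(2**k) for i in range(len(p))])
        r=minimize(c,p,method="Nelder-Mead",options=dict(initial_simplex=sim,xatol=1e-5,fatol=.05,maxiter=150)); p=r.x
    return p,r.fun,[t.sum()/S/S for t in tg]
E
python3 - <<'E'
from fit import *
a=env.grab_frame("top");b=env.grab_frame("scene")
for fr in ([a],[b],[a,b]):
    tg=[target(f,"red",[.57,-.13,.045]) for f in fr]
    p,e,n=fit(tub,[.55,-.13,np.pi-.27,2.25],fr,tg,[.01,.01,.1,.1]); print("tub",p.round(4),np.degrees(p[2]).round(2),round(e,1),n)
    pt=p
    tg=[target(f,"blue",[.583,.17,.024]) for f in fr]
    p,e,n=fit(pile,[.583,.17,-.27],fr,tg,[.01,.01,.1]); print("pile",p.round(4),np.degrees(p[2]).round(2),round(e,1),n)
E
```

```text
tub [ 0.5875 -0.1376  2.8341  2.1814] 162.38 58.5 [np.float64(2768.8125)]
pile [ 0.582   0.1684 -0.2948] -16.89 56.9 [np.float64(490.875)]
tub [ 0.5845 -0.1352  2.8442  2.1606] 162.96 95.8 [np.float64(5869.5)]
pile [ 0.5823  0.1682 -0.283 ] -16.22 29.3 [np.float64(519.0625)]
tub [ 0.5843 -0.136   2.8405  2.137 ] 162.75 200.1 [np.float64(2768.8125), np.float64(5869.5)]
pile [ 0.5822  0.1686 -0.2894] -16.58 86.4 [np.float64(490.875), np.float64(519.0625)]
```

```bash
cat > mv.py <<'E'
from h import *
TY=-17.25                     # tool yaw = tub yaw - 180
def t2w(c,y,p):               # tub frame -> world, c tub centre, y tub yaw deg
    return R.from_euler('z',y,degrees=True).apply(p)+[c[0],c[1],0]
E
python3 - <<'E'
from mv import *
C=(.5855,-.136);Y=162.75;o=[180,0,TY]
w=lambda x,y,z:t2w(C,Y,[x,y,z])
env.gripper_to(0.0)
print(env.read_state()["clock"])
def inv(): return R.from_euler('z',-Y,degrees=True).apply(np.array(env.read_state()["position"])-[C[0],C[1],0])*1e3
env.goto(w(-.01,-.107,.2),o); print(env.read_state()["clock"])   # tub -y = world +y side
for a,b,up in(((-.01,-.107),(-.01,-.080),(-.01,.107)),((-.01,.107),(-.01,.080),(-.083,.03)),((-.083,.03),(-.056,.03),None)):
    env.move_straight(w(*a,.03),rate=.2)
    env.dwell(.2)
    f0=env.read_state()["force"]
    hit=env.move_straight(w(*b,.03),rate=.015,force_limit=2.5)
    s=env.read_state();print(hit,inv().round(2),(s["force"]-f0).round(2),s["clock"])
    env.move_straight(w(*a,.03),rate=.1)
    env.move_straight(w(*a,.14 if up else .2),rate=.25)
    if up: env.move_straight(w(*up,.14),rate=.25)
print(env.read_state()["clock"])
E
```

```text
2.425
5.0167
True [ -9.88 -85.58  29.64] [0.07 1.31 1.41] 7.525
True [-9.64 84.73 29.53] [-0.37 -0.06  0.71] 11.7333
True [-69.42  29.93  29.82] [ 2.02  0.68 -0.8 ] 15.1917
16.3167
```

```bash
python3 - <<'E'
from mv import *
o=[180,0,-16.6];x,y=.5822,.1685
env.goto([x,y,.14],o)
env.gripper_to(1.0)
env.move_straight([x,y,.0035],rate=.12,force_limit=6)
s=env.read_state();print(s["position"],s["force"],s["clock"])
env.gripper_to(0.3,grasp_force=40)
s=env.read_state();print(s["opening"],s["finger_force"],s["position"],s["clock"])
env.move_straight([x,y,.16],rate=.12)
s=env.read_state();print(s["opening"],s["finger_force"],s["force"],s["position"],s["clock"])
for n in("scene","top"):
    f=env.grab_frame(n);u=pix(f,[x,y,.17])[0].astype(int)
    cv2.imwrite(f"pics/lift_{n}.png",cv2.resize(f["image"][u[1]-50:u[1]+50,u[0]-60:u[0]+60],None,fx=4,fy=4,interpolation=cv2.INTER_CUBIC))
a,b=[cv2.imread(f"pics/lift_{n}.png")[:400] for n in("scene","top")]
cv2.imwrite("pics/lift.png",cv2.resize(np.hstack([a,b]),(800,333)))
E
```

```text
[0.58282715 0.16882766 0.00434827] [ 0.11395547 -0.12267101  0.3006537 ] 20.5
0.5724059509564533 39.998023957014084 [0.58236408 0.16864707 0.00357261] 21.2167
0.5721739972684972 39.99768778681755 [ 0.14132849 -0.08705688 -2.05086111] [0.58163623 0.16826632 0.15896284] 22.675
```

View pics/lift.png

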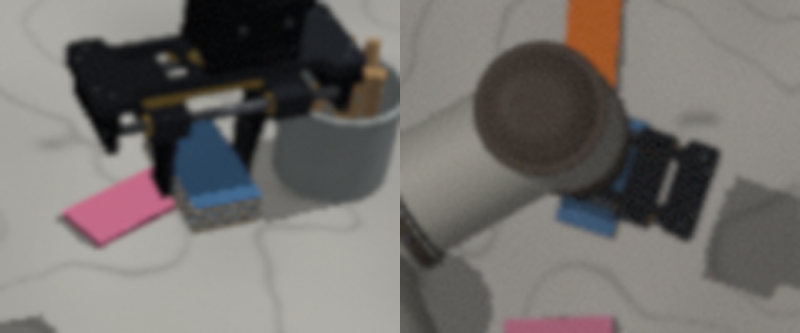

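```bash
cat >> mv.py <<'E'
Y=162.75
C=np.array([.5855,-.136])+R.from_euler('z',Y,degrees=True).apply([-.0013,-.00043,0])[:2]
def tcp(x,z,th,y=0.):          # pile centre (pocket frame, mm) and tilt -> TCP world pose
    t=np.radians(th)
    p=np.array([x+8.4*np.sin(t),y,z+4-8.4*np.cos(t)])/1e3
    return t2w(C,Y,p),[180,th,TY]
def here(th):
    s=env.read_state();p=R.from_euler('z',-Y,degrees=True).apply(np.array(s["position"])-[C[0],C[1],0])*1e3
    t=np.radians(th);return (p-[8.4*np.sin(t),0,4-8.4*np.cos(t)]).round(2), R.from_euler('z',-Y,degrees=True).apply(s["force"]).round(1), round(s["clock"],2)
def cz(th,c): return 50*np.sin(np.radians(th))+12*np.cos(np.radians(th))+c
E
python3 - <<'E'
from mv import *
for a in((33,117,35),(0,41,35),(0,13,0)): print(env.inverse_kinematics(*tcp(*a)))
env.goto(*tcp(33,135,35)); print(here(35))
env.move_straight(*tcp(22.9,62,35),rate=.12); env.dwell(.1);print(here(35))
h=env.move_straight(*tcp(22.9,56.9,35),rate=.03,force_limit=5); print(h,here(35))
if not h:
    h=env.move_straight(*tcp(0,41,35),rate=.03,force_limit=5); print(h,here(35))
f=env.grab_frame("scene");u=pix(f,t2w(C,Y,[0,0,.05]))[0].astype(int)
cv2.imwrite("pics/ins.png",cv2.resize(f["image"][u[1]-65:u[1]+55,u[0]-70:u[0]+70],None,fx=5,fy=5,interpolation=cv2.INTER_CUBIC))
E
```

```text
[ -1.51381755  40.37186959  11.45254007  -8.98363313 -94.99748579
  76.21407316]
[ -2.17921727  47.65979312  14.28861451  -8.57752543 -90.68465266
  77.45783329]
[ 2.33773677e+00  3.28316148e+01 -1.65568048e+01  2.54444375e-14
 -4.06115804e+01  7.04122632e+01]
(array([ 32.84,  -1.09, 135.2 ]), array([ 0.3,  0.2, -2.2]), 23.93)
(array([22.25, -0.12, 63.04]), array([ 0.2, -0.3, -2.2]), 24.79)
False (array([23.09,  0.09, 56.86]), array([ 0. , -0.4, -2.3]), 25.11)
False (array([ 6.000e-02, -1.000e-02,  4.112e+01]), array([ 0.9, -0.2, -2.5]), 26.19)
```

View pics/ins.png

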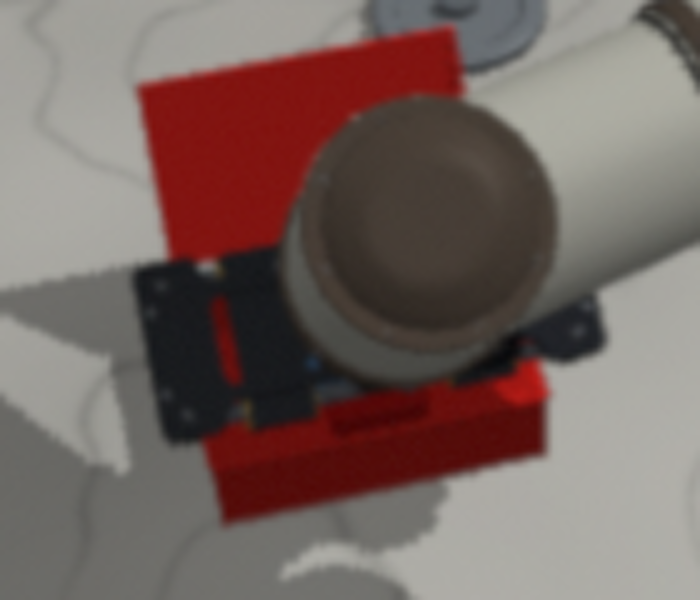

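```bash
python3 - <<'E'
from mv import *
h=env.move_straight(*tcp(-8,41,35),rate=.012,force_limit=2.5); p,F,c=here(35); print(h,p,F,c)
x0=p[0]+5.1 if h else 0.
x0=float(np.clip(x0,-3,3)); print("x0",x0)
env.move_straight(*tcp(x0,41,35),rate=.03)
for th in(28,21,14,8,4,0):
    h=env.move_straight(*tcp(x0,cz(th,1.2+1.3*th/35),th),rate=.02,force_limit=6); print(th,h,*here(th))
    if h: break
E
```

```text
True [-5.84 -0.15 39.92] [-0.6  0.2 -2.3] 26.82
x0 -0.7400000000000002
28 False [-6.900e-01 -3.000e-02  3.677e+01] [-0.9  0.2 -3.3] 27.54
21 False [-9.000e-01  2.000e-02  3.109e+01] [ 0.  -0.1 -2.3] 27.98
14 False [-1.13  0.   25.44] [-0.   0.8 -3.4] 28.43
8 False [-1.29 -0.03 20.48] [-0.1  0.3 -1.8] 28.84
4 False [-1.23 -0.02 16.93] [-0.1 -0.2 -3. ] 29.18
0 False [-1.25 -0.02 13.43] [-1.  -0.2 -2.9] 29.51
```

```bash
python3 - <<'E'
from mv import *
x0=-.74
env.dwell(.2);print(*here(0))
h=env.move_straight(*tcp(x0,10.5,0),rate=.01,force_limit=3); print(h,*here(0))
env.gripper_to(.75); env.dwell(.2); s=env.read_state();print(s["opening"],s["finger_force"],*here(0))
env.move_straight(tcp(x0,40,0)[0],rate=.1)
env.move_straight(tcp(x0,130,0)[0],rate=.25)
env.goto(t2w(C,Y,[.02,-.22,.2]),[180,0,TY])
print(here(0)[2])
f=env.grab_frame("scene");u=pix(f,t2w(C,Y,[0,0,.05]))[0].astype(int)
g=env.grab_frame("top");v=pix(g,t2w(C,Y,[0,0,.05]))[0].astype(int)
k=lambda i,u,r,s:cv2.resize(i[u[1]-r:u[1]+r,u[0]-r:u[0]+r],(400,400),interpolation=cv2.INTER_CUBIC)
cv2.imwrite("pics/home.png",np.hstack([k(f["image"],u,55,0),k(g["image"],v,40,0)]))
from fit import *
fr=[f,g]
p,e,n=fit(tub,[C[0],C[1],np.radians(Y),2.16],fr,[target(q,"red",[*C,.045]) for q in fr],[.005,.005,.05,.1]);print("tub",p,e,n)
P=t2w(C,Y,[0,0,.028])
for q in fr:
    try:
        t=target(q,"blue",P); ys,xs=np.nonzero(t); c=onplane(q,[[xs.mean()/4,ys.mean()/4]],.028); print(c,R.from_euler('z',-Y,degrees=True).apply(c-[C[0],C[1],0])*1e3,t.sum()/16)
    except Exception as ex: print(ex)
E
```

```text
[-1.74 -0.16 13.45] [ 0.4 -0.5 -2. ] 29.71
True [-1.42 -0.11 11.96] [ 0.2 -0.8  6. ] 29.96
0.7498227707703861 0.0 [ 0.1   0.22 10.46] [ 0.8  0.2 -0.2] 30.77
32.65
tub [ 0.58454888 -0.13603465  2.83829373  2.1256009 ] 195.45539215686273 [np.float64(5845.125), np.float64(2739.125)]
[[ 0.57117218 -0.13182057  0.028     ]] [[16.22272882  0.68735753 28.        ]] 399.6875
[[ 0.57967133 -0.13507216  0.028     ]] [[ 7.14164408  1.27233578 28.        ]] 402.5625
```

View pics/home.png

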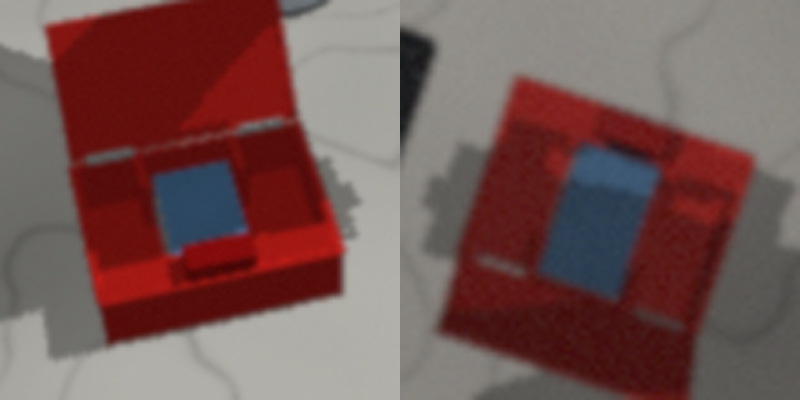

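```bash
cat > lid.py <<'E'
from mv import *
HW=12.
w=lambda x,z:t2w(C,Y,np.array([x,0,z])/1e3)
def corner(a,r,g=2.): # front tip corner on the outer face -> TCP
    d=np.array([-np.cos(a),np.sin(a)]);n=np.array([np.sin(a),np.cos(a)])
    c=np.array([57,47])+r*d+g*n; return w(c[0]+HW,c[1])
def st():
    p,F,c=here(0); return p+[0,0,4-8.4],F,c
E
python3 - <<'E'
from lid import *
env.gripper_to(0.)
o=[180,0,TY]
print(env.inverse_kinematics(w(142,115),o) is not None)
env.goto(w(142,180),o)
env.move_straight(w(142,115),rate=.2); env.dwell(.1); print(*st())
h=env.move_straight(w(71,115),rate=.09,force_limit=6); print(h,*st())
if not h:
    for a,r in((1.35,70),(1.1,73),(.85,76),(.6,79),(.4,81),(.25,83)):
        h=env.move_straight(corner(a,r),rate=.08,force_limit=6); print(a,h,*st())
        if h: break
E
```

```text
True
[140.36  -0.93 116.26] [-0.2 -0.5 -0.3] 35.57
False [7.1430e+01 1.1000e-01 1.1494e+02] [-0.1  0.3 -0.5] 36.51
1.35 False [ 5.5590e+01 -1.0000e-02  1.1574e+02] [ 0.7 -0.3  1. ] 36.85
1.1 False [3.7720e+01 2.0000e-02 1.1269e+02] [0.6 0.2 1.2] 37.23
0.85 False [2.0110e+01 6.0000e-02 1.0488e+02] [ 0.9 -1.3 -0.7] 37.61
0.6 False [ 4.84  0.11 92.52] [-0.6  0.2 -0.2] 38.0
0.4 False [-4.7   0.1  79.59] [ 0.2 -0.5  0.2] 38.35
0.25 False [-10.68   0.14  68.71] [-0.4 -0.1  0.4] 38.66
```

Following the lid down; now press to latch.

```bash
python3 - <<'E'
from lid import *
env.move_straight(corner(.14,84),rate=.05,force_limit=6); print(*st())
env.dwell(.15)
h=env.move_straight(corner(0,84,-1.),rate=.012,force_limit=15); print(h,*st())
env.dwell(.3);print(*st())
x=corner(0,84,40.);env.move_straight(x,rate=.1)
env.goto(w(20,200)+t2w((0,0),Y,[0,-.22,0]),[180,0,TY]);print(st()[2])
f=env.grab_frame("scene");g=env.grab_frame("top")
u=pix(f,t2w(C,Y,[0,0,.05]))[0].astype(int);v=pix(g,t2w(C,Y,[0,0,.05]))[0].astype(int)
k=lambda i,u,r:cv2.resize(i[u[1]-r:u[1]+r,u[0]-r:u[0]+r],(400,400),interpolation=cv2.INTER_CUBIC)
cv2.imwrite("pics/shut.png",np.hstack([k(f["image"],u,45),k(g["image"],v,35)]))
from fit import *
for q in(f,g):
    p,e,n=fit(tub,[C[0],C[1],np.radians(Y),.05],[q],[target(q,"red",[*C,.045])],[.005,.005,.05,.05]);print("tub",p,e,n)
E
```

```text
[-13.68   0.09  60.23] [ 0.4 -0.1 -0.7] 38.99
True [-1.474e+01 -2.000e-02  4.935e+01] [ 1.1 -0.   3.8] 40.14
[-1.477e+01 -4.000e-02  4.936e+01] [ 1.6 -0.2  5.6] 40.44
41.96
tub [ 0.58479958 -0.13635157  2.85030058  0.05069048] 127.50049019607843 [np.float64(3399.1875)]
tub [ 0.58920396 -0.13732147  2.83991379  0.06391546] 92.93039215686275 [np.float64(1912.4375)]
```

View pics/shut.png

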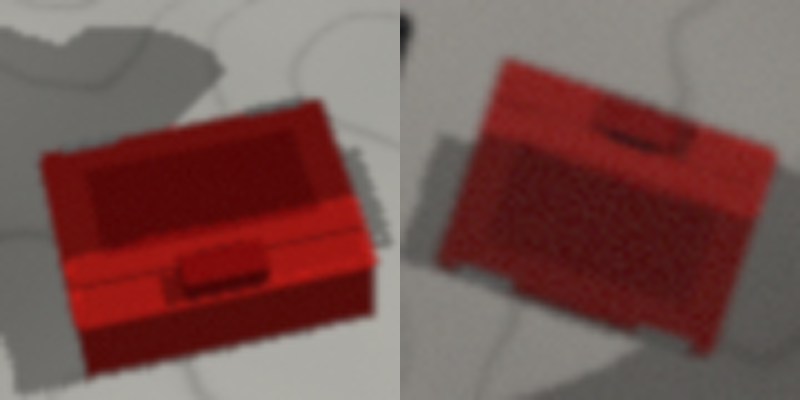

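```bash
python3 - <<'E'
from lid import *
env.goto(corner(0,82,45.),[180,0,TY])
env.move_straight(corner(0,82,12.),rate=.08); env.dwell(.2)
h=env.move_straight(corner(0,82,0.),rate=.012,force_limit=2.); print(h,*st())
env.move_straight(corner(0,82,60.),rate=.12)
env.goto(w(20,200)+t2w((0,0),Y,[0,-.22,0]),[180,0,TY]);env.dwell(.3);print(*st())
E
```

```text
True [-1.291e+01  3.000e-02  4.938e+01] [ 0.4 -0.5  4.3] 44.56
[  19.75 -218.81  199.54] [ 0.2 -0.8 -0.8] 46.44
```

The light probe met the lid at 49.4 mm, against 49 mm when shut and about 57 mm if it were only resting on the nose, so it is latched.

```bash
python3 -c "
from workcell import env
print(env.close_job())"
```

```text
the job is handed in; nothing more can be done
None
```

The job is handed in at about 46 s: the three tiles lie flat in the pocket as one pile, the lid is latched by touch check, and I never touched the spray bottle, peg caddy or jar lid; no verdict came back.

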